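Open the full descaler bottle

ROBOT

A 7-joint arm with a two-finger parallel gripper is mounted at the origin on a cart in front of the work surface, level with it; the furniture and walls round the work are solid. World frame = base frame: x ahead of the robot, y to its left, z up, the work surface at z = 0. Lengths are in m, angles in rad, forces in N, time in s.
With the tool pointing down it reaches from about 0.425 to 1.025 m from the base axis. Payload 3.6 kg.
Tool frame: the origin (TCP) lies at the very end of the fingers, on their centre line; the grasp point (between the pads) lies 19 mm behind it; z points along the fingers, y is the line along which they close (so a half turn about z gives the same grasp; the last joint's range is limited). The gripper opens to 85 mm and grips with 20 to 120 N. Pads are 22 mm wide; open, the fingers measure 114 mm over their backs; the gripper's body (76 mm by 85 mm) begins 54 mm behind the grasp point. The pads swing forward as they close: fully open they stand 13 mm farther back than shut.
Start: joints at [1.077, 0.591, 0.048, 1.609, -0.033, 0.943, -0.034], TCP at [0.282, -0.668, 0.231] pointing down, gripper open.
Joint ranges: [-2.69, 2.69], [-0.47, 2.24], [-1.27, 1.36], [0.19, 2.51], [-1.53, 4.68], [0.08, 2.07], [-3.09, 3.09]. Speed limits (rad/s): [2.57, 2.57, 3.14, 3.14, 3.14, 3.14, 3.14].

INTERFACE

Orientations are given as a unit quaternion [w, x, y, z].
In Python, from station import r, eyes, job, models gives the robot as it stands. Calls block until the motion is done:
- r.move_pose(position, orientation): joint-space move of the TCP to a pose.
- r.servo_line(position, ori=None, vel=0.15, f_stop=None): straight line of the TCP; ori=None keeps the orientation; vel is the mean speed in m/s. With f_stop (N) it stops when the force on the tool has changed by that much, and returns True; else False.
- r.set_joints(angles): joint-space move.
- r.gripper_open() and r.close(f_grip=None): open the fingers fully, or close them until they stop; f_grip is the grip in N (None keeps the last).
- r.wait(seconds).
- r.ik(position, orientation): joint angles nearest the present ones, or None.
- r.get_state(): the state.
- eyes.read_camera(name): name is "side" or "top"; returns the picture (384x512x3 uint8, red, green, blue); there is no depth.
- eyes.camera_model(name): a dict with "intrinsics" (3x3 intrinsics, pixels), "T" (4x4, takes a point from camera to world coordinates). Camera axes: x right, y up, looking along -z (the intrinsics and any distortion apply to the point x, -y, -z); pixel columns grow to the right and rows downward; lengths in m; the calibration is good to about 2 mm. A picture is of the moment at which its call begins. camera_model takes no time and is no camera call.
A pose or a line that the arm cannot do raises r.MotionError and nothing moves.
- job.close_job(): hands the job in; it is judged then, once.
Trained networks look in the newest picture that a camera, given by its name, has taken for a name from the list of things; names that differ only in an ending like _2 or _b are one class to them, and where a whole thing is asked for, a point or a joint stands for the part that bears it (a point fixed in the world has none). Each returns a list of dicts, best first, with "p" (0 to 1); they miss things now and then, are a little off and sometimes report something else, mostly with a low value. They report only what shows in the picture. A call takes as long as a camera call. They do not tell look-alikes from the thing itself.
- models.spot_in(thing, camera): "centre" ([row, column] in pixels, amid what is visible of it).
The state is a dict: "clock": time; "joints": joint angles; "qvel": joint speeds; "tau": joint torques, N m; "tool_pos": TCP position; "tcp_rot": TCP orientation; "wrist_force": force on the tool from outside, world axes, zero at the start; "torque": the same for the moment, N m; "opening": opening from 0.0 (shut) to 1.0 (fully open); "grip_force": force on a finger pad.
Only numpy, scipy, OpenCV 4.12 (cv2) and the standard library are available. Lean on these libraries where they do the work, as an engineer would, in place of code of your own. Each camera call takes 0.05 s, during which the arm holds its last target. There are 200 camera calls.

TASK

Three identical descaler bottles with push-and-turn safety caps stand in the wooden rack; only one is full, the other two are empty, and you can tell them apart only by their weight (a closed cap is locked on, so a bottle can be lifted a little by its cap). Find the full bottle and, with it standing upright in its place in the rack, press its cap down, twist it anticlockwise until it is free and lift it off. Finish holding the cap in the gripper, upright and about 5 cm straight above the open neck; leave the empty bottles closed and standing in their places in the rack, do not tip any bottle, and do not disturb the other things on the worktop.

Things in the scene. Friction and masses are not known exactly. Their poses are not given: they have to be found in the camera images.
- rack: Wooden block fixed to the worktop, 100x326x36 mm (a toaster oven stands to the right of and behind it, a kettle behind: come in from high up), with three square pockets in a row along its y axis, 112 mm apart (the middle one at its centre), each 70x70 mm and 28 mm deep with its floor 8 mm above the worktop. Origin: centre of its underside; z up.
- bottle_a: One of three identical bottles: square white plastic, 66x66 mm, shoulder 130 mm and mouth 156 mm above its underside, neck 28 mm wide. Without its cap it weighs about 0.6 kg full, 0.1 kg empty (10 percent either way); any of the three may be the full one. The square pocket, 2 mm play a side (about 3 degrees), keeps it from turning. Origin: centre of underside; z up.
- bottle_b: One of three identical bottles: square white plastic, 66x66 mm, shoulder 130 mm and mouth 156 mm above its underside, neck 28 mm wide. Without its cap it weighs about 0.6 kg full, 0.1 kg empty (10 percent either way); any of the three may be the full one. The square pocket, 2 mm play a side (about 3 degrees), keeps it from turning. Origin: centre of underside; z up.
- bottle_c: One of three identical bottles: square white plastic, 66x66 mm, shoulder 130 mm and mouth 156 mm above its underside, neck 28 mm wide. Without its cap it weighs about 0.6 kg full, 0.1 kg empty (10 percent either way); any of the three may be the full one. The square pocket, 2 mm play a side (about 3 degrees), keeps it from turning. Origin: centre of underside; z up.
- cap_a: Safety cap of bottle_a: round, grey, ribbed, 44.5 mm high, 0.04 kg; upper 20 mm solid grip 50 mm across, the hollow skirt below 48 mm. Origin: centre of the skirt's lower edge, 137 mm above the bottle's underside while closed; z up; x axis parallel to the bottle's while closed. Closed, it is locked on: pulled up, it lifts the bottle.
- cap_b: Safety cap of bottle_b: round, grey, ribbed, 44.5 mm high, 0.04 kg; upper 20 mm solid grip 50 mm across, the hollow skirt below 48 mm. Origin: centre of the skirt's lower edge, 137 mm above the bottle's underside while closed; z up; x axis parallel to the bottle's while closed. Closed, it is locked on: pulled up, it lifts the bottle.
- cap_c: Safety cap of bottle_c: round, grey, ribbed, 44.5 mm high, 0.04 kg; upper 20 mm solid grip 50 mm across, the hollow skirt below 48 mm. Origin: centre of the skirt's lower edge, 137 mm above the bottle's underside while closed; z up; x axis parallel to the bottle's while closed. Closed, it is locked on: pulled up, it lifts the bottle.
- cap_a_grip (a point): Centre of cap_a's grip, 34.5 mm above the cap's origin. To open: push down to the stop 5.5 mm lower (spring, 5 N at first, 10 N at the stop; 3.5 mm or more passes the safety teeth), keep it down and turn it anticlockwise from above about 50 degrees, to a stop (free from 42 degrees relative to the bottle), then pull up; let go, it stands 2 mm higher than closed.
- cap_b_grip (a point): Centre of cap_b's grip, 34.5 mm above the cap's origin. To open: push down to the stop 5.5 mm lower (spring, 5 N at first, 10 N at the stop; 3.5 mm or more passes the safety teeth), keep it down and turn it anticlockwise from above about 50 degrees, to a stop (free from 42 degrees relative to the bottle), then pull up; let go, it stands 2 mm higher than closed.
- cap_c_grip (a point): Centre of cap_c's grip, 34.5 mm above the cap's origin. To open: push down to the stop 5.5 mm lower (spring, 5 N at first, 10 N at the stop; 3.5 mm or more passes the safety teeth), keep it down and turn it anticlockwise from above about 50 degrees, to a stop (free from 42 degrees relative to the bottle), then pull up; let go, it stands 2 mm higher than closed.
- mug: Bystander, not to be moved: the mug, 86x121x99 mm. Origin: centre of its underside.
- tuna_tin: Bystander, not to be moved: a closed tin, 86 mm across and 40 mm high. Origin: centre of its underside.
- teaspoon: Bystander, not to be moved: a teaspoon with a coloured handle, 132 mm long. Origin: centre of its underside.
- matchbox: Bystander, not to be moved: a matchbox, 53x36x14 mm. Origin: centre of its underside.
- soap: Bystander, not to be moved: a bar of soap, 58x84x26 mm. Origin: centre of its underside.
- glass: Bystander, not to be moved: a clear drinking glass, 78 mm across and 103 mm high. Origin: centre of its underside.
There are look-alikes about, which are no part of the job. Leave any purple look-alike of the cap_c alone.

How it is judged:
On the way, in this order (a step that is already met when the one before it is completed fails the run):
1. a cap is pressed down, its bottle standing in the rack (((z of cap_a in the frame of bottle_a below 0.134 m and z of bottle_a in the frame of rack below 0.013 m and angle between bottle_a's own z axis and vertical below 0.1 rad) or (z of cap_b in the frame of bottle_b below 0.134 m and z of bottle_b in the frame of rack below 0.013 m and angle between bottle_b's own z axis and vertical below 0.1 rad) or (z of cap_c in the frame of bottle_c below 0.134 m and z of bottle_c in the frame of rack below 0.013 m and angle between bottle_c's own z axis and vertical below 0.1 rad))), for 0.05 s.
2. a cap is twisted free (((z of cap_a in the frame of bottle_a below 0.143 m and angle between the x axis of cap_a and the x axis of bottle_a, either way round above 0.6 rad) or (z of cap_b in the frame of bottle_b below 0.143 m and angle between the x axis of cap_b and the x axis of bottle_b, either way round above 0.6 rad) or (z of cap_c in the frame of bottle_c below 0.143 m and angle between the x axis of cap_c and the x axis of bottle_c, either way round above 0.6 rad))), for 0.05 s.
At the end, for the whole second after the job is handed in: The cap of the full bottle (the one over 3.5 N) is held still and upright (20 degrees) in the fingers, clear of the bottle, 20 to 100 mm above its mouth, 40 mm sideways; all bottles upright within 5 mm of their pockets' floors, the empty ones with caps locked; no bystander moved 40 mm (z of each of bottle_a, bottle_b, bottle_c in the frame of rack below 0.013 m and angle between each of bottle_a, bottle_b, bottle_c's own z axis and vertical below 0.1 rad and linear speed of each of bottle_a, bottle_b, bottle_c below 0.03 m/s and ((contact force between bottle_a and rack above 3.5 N and z of cap_a in the frame of bottle_a between 0.176 and 0.256 m and horizontal distance between cap_a and bottle_a below 0.04 m and angle between cap_a's own z axis and vertical below 0.35 rad and contact force between cap_a and the fingers above 1 N and contact force between cap_a and bottle_a below 0.1 N and linear speed of cap_a below 0.03 m/s and contact force between each of bottle_b, bottle_c and rack below 3.5 N and z of cap_b in the frame of bottle_b below 0.141 m and angle between the x axis of cap_b and the x axis of bottle_b, either way round below 0.3 rad and z of cap_c in the frame of bottle_c below 0.141 m and angle between the x axis of cap_c and the x axis of bottle_c, either way round below 0.3 rad) or (contact force between bottle_b and rack above 3.5 N and z of cap_b in the frame of bottle_b between 0.176 and 0.256 m and horizontal distance between cap_b and bottle_b below 0.04 m and angle between cap_b's own z axis and vertical below 0.35 rad and contact force between cap_b and the fingers above 1 N and contact force between cap_b and bottle_b below 0.1 N and linear speed of cap_b below 0.03 m/s and contact force between each of bottle_a, bottle_c and rack below 3.5 N and z of cap_a in the frame of bottle_a below 0.141 m and angle between the x axis of cap_a and the x axis of bottle_a, either way round below 0.3 rad and z of cap_c in the frame of bottle_c below 0.141 m and angle between the x axis of cap_c and the x axis of bottle_c, either way round below 0.3 rad) or (contact force between bottle_c and rack above 3.5 N and z of cap_c in the frame of bottle_c between 0.176 and 0.256 m and horizontal distance between cap_c and bottle_c below 0.04 m and angle between cap_c's own z axis and vertical below 0.35 rad and contact force between cap_c and the fingers above 1 N and contact force between cap_c and bottle_c below 0.1 N and linear speed of cap_c below 0.03 m/s and contact force between each of bottle_a, bottle_b and rack below 3.5 N and z of cap_a in the frame of bottle_a below 0.141 m and angle between the x axis of cap_a and the x axis of bottle_a, either way round below 0.3 rad and z of cap_b in the frame of bottle_b below 0.141 m and angle between the x axis of cap_b and the x axis of bottle_b, either way round below 0.3 rad))); the arm keeps its last pose, push and grip.
It fails at once if a bottle is tipped (angle between any of bottle_a, bottle_b, bottle_c's own z axis and vertical above 0.5 rad).
It fails at once if a bystander is pushed away (distance of any of mug, tuna_tin, teaspoon, matchbox, soap from where it was at the start of the episode above 0.04 m).
It also fails if it takes over 61 s, if anything falls off the work surface, if the arm or the gripper's body presses on something with over 40 N, if the wrist force passes 120 N, or if a joint passes its speed limit or range.

## Working session

There is one attempt and no reset: what is moved stays moved. The work goes in short steps, each a Python script; the robot and the scene stay as the last script left them, time stands still between calls to the robot, and variables do not carry over. Pictures are saved under pics/ and viewed, at most 10 in all, crops included, and the job is handed in when it is done.

```bash
mkdir -p pics; ls
python3 - <<'E'
from station import r, eyes, job, models
import cv2,numpy as np
for c in ("top","side"):
    im=eyes.read_camera(c); cv2.imwrite(f"pics/{c}0.png",im[:,:,::-1])
    m=eyes.camera_model(c); print(c,np.round(m["intrinsics"],1).tolist(),np.round(m["T"],3).tolist(),[k for k in m])
    for t in ("cap_a","bottle_a","cap_a_grip","rack"):
        print(t,[(np.round(d["centre"]).tolist(),round(d["p"],2)) for d in models.spot_in(t,c)])
s=r.get_state(); print(s)
E
```

```text
pics
top [[458.8, 0.0, 251.7], [0.0, 458.8, 191.5], [0.0, 0.0, 1.0]] [[0.019, 0.998, -0.055, 0.431], [-1.0, 0.019, 0.007, 0.054], [0.008, 0.055, 0.998, 1.468], [0.0, 0.0, 0.0, 1.0]] ['intrinsics', 'T']
cap_a [([149.0, 158.0], 0.78), ([156.0, 276.0], 0.73), ([160.0, 197.0], 0.63)]
bottle_a [([172.0, 206.0], 0.86), ([157.0, 171.0], 0.7), ([182.0, 233.0], 0.67), ([159.0, 196.0], 0.24)]
cap_a_grip [([171.0, 235.0], 0.52)]
rack [([168.0, 213.0], 0.92), ([231.0, 190.0], 0.38)]
side [[348.5, 0.0, 254.3], [0.0, 348.5, 195.3], [0.0, 0.0, 1.0]] [[-0.571, 0.619, -0.539, -0.172], [-0.821, -0.431, 0.375, 0.531], [0.0, 0.656, 0.754, 1.117], [0.0, 0.0, 0.0, 1.0]] ['intrinsics', 'T']
cap_a [([190.0, 239.0], 0.74), ([191.0, 256.0], 0.68), ([198.0, 211.0], 0.6), ([210.0, 178.0], 0.55)]
bottle_a [([219.0, 208.0], 0.93), ([206.0, 239.0], 0.77), ([224.0, 182.0], 0.59)]
cap_a_grip [([189.0, 238.0], 0.51)]
rack [([231.0, 212.0], 0.57)]
{'clock': 0.5, 'joints': array([ 1.07751405,  0.59121378,  0.04842281,  1.60854611, -0.03326003,
        0.94269101, -0.03368991]), 'qvel': array([-0.00052001, -0.00166627, -0.00044251, -0.00120708,  0.00182325,
        0.00022207,  0.00128199]), 'tau': array([-9.61537116e-04, -5.48093963e+01,  1.54404894e+00, -1.98289186e+01,
        9.23271611e-03,  2.70746299e-03,  5.29232679e-06]), 'tool_pos': array([ 0.28215348, -0.66782047,  0.2312758 ]), 'tcp_rot': array([-1.64505527e-05,  9.80083590e-01,  1.98585385e-01, -4.13006163e-05]), 'wrist_force': array([-0.3967401 ,  0.02061325, -0.61026533]), 'torque': array([-0.0140762 , -0.01725664, -0.03278674]), 'grip_force': 0.0, 'opening': 0.9986574554693849}
```

Run:
```python
import cv2
a=cv2.imread("pics/top0.png")[90:290,110:360]; cv2.imwrite("pics/topc.png",cv2.resize(a,(750,600),interpolation=cv2.INTER_CUBIC))
a=cv2.imread("pics/side0.png")[140:300,120:320]; cv2.imwrite("pics/sidec.png",cv2.resize(a,(750,600),interpolation=cv2.INTER_CUBIC))
```

```text
(no output)
```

View pics/topc.png

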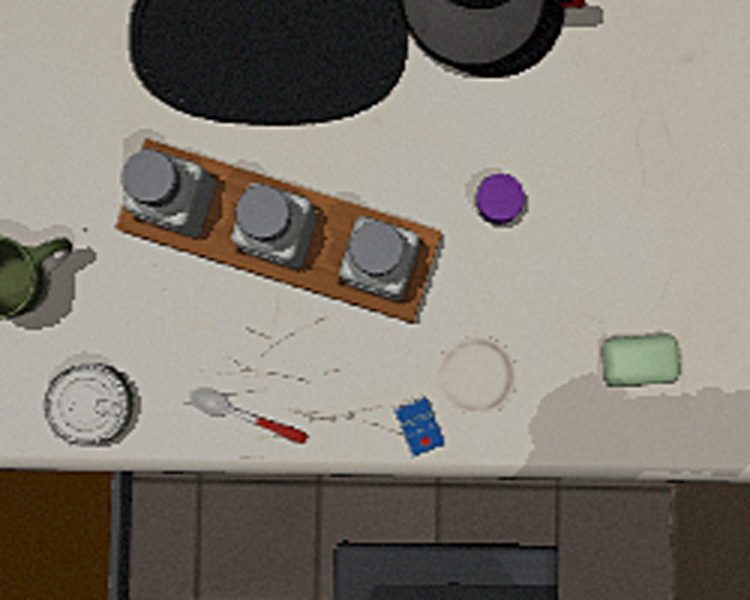

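View pics/sidec.png

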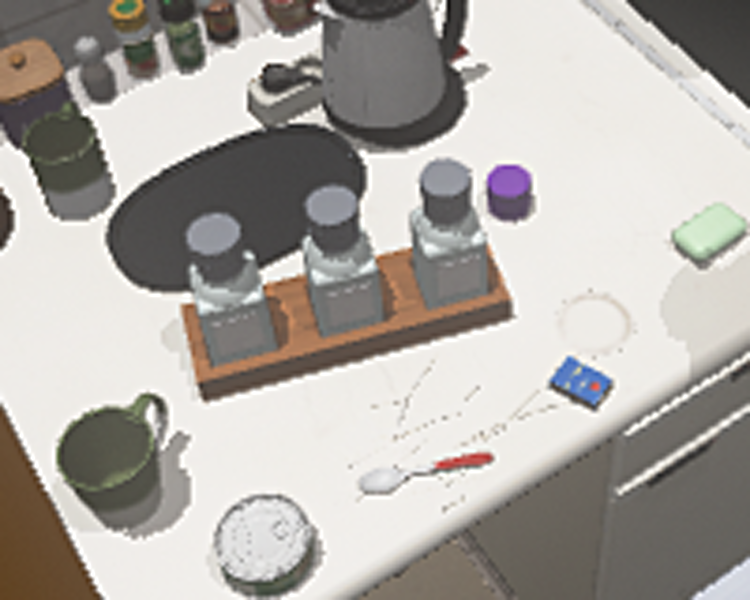

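View pics/side0.png

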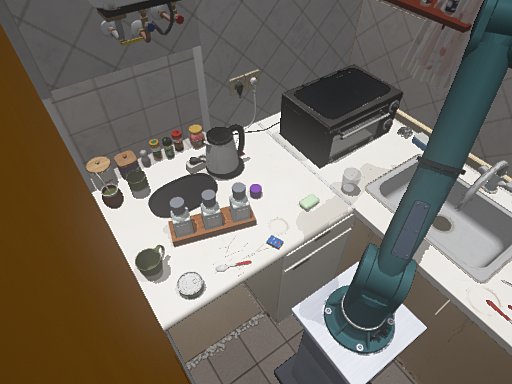

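The three grey caps top out at full-image (row, col) ≈ (149,160), (160,198), (173,236) in the top view and (202,177), (195,208), (188,239) in the side view. The purple look-alike stands alone at top (156,276).

```bash
cat > h.py <<'E'
from station import r, eyes, job, models
import cv2,numpy as np
def ray(c,rc,z):
    m=eyes.camera_model(c);K,T=np.array(m["intrinsics"]),np.array(m["T"])
    v=np.linalg.solve(K,[rc[1],rc[0],1.]); d=T[:3,:3]@[v[0],-v[1],-v[2]]
    return T[:3,3]+d*(z-T[2,3])/d[2]
def down(yaw):  # tool z down, tool y axis at world angle yaw+90deg mirrored
    a=yaw/2; return np.array([0,np.cos(a),np.sin(a),0])
E
python3 - <<'E'
from h import *
o=np.array
t=[(90+y/3-.33,110+x/3-.33) for x,y in((151,178),(264,211),(377,248))]
s=[(140+y/3.75-.37,120+x/3.75-.37) for x,y in((215,233),(332,206),(447,179))]
T=o([ray("top",p,.1895) for p in t]);S=o([ray("side",p,.1895) for p in s])
print(T.round(4).tolist(),S.round(4).tolist())
print(np.linalg.norm(np.diff(T,axis=0),axis=1),np.linalg.norm(np.diff(S,axis=0),axis=1))
cr=o([ray("top",(90+y/3-.33,110+x/3-.33),.036) for x,y in((146,140),(117,228),(418,323),(443,233))])
print(cr.round(4).tolist(),cr.mean(0)); d=cr[3]-cr[0]+cr[2]-cr[1];print(np.degrees(np.arctan2(d[1],d[0])))
c=T.mean(0)/2+S.mean(0)/2
R=__import__("scipy.spatial.transform",fromlist=["Rotation"]).Rotation.from_quat(r.get_state()["tcp_rot"],scalar_first=True).as_matrix();print(R.round(3))
# colour-based refinement of cap discs in top view
im=cv2.imread("pics/top0.png");g=cv2.resize(im[90:290,110:360],None,fx=6,fy=6,interpolation=cv2.INTER_CUBIC)
k=cv2.HoughCircles(cv2.cvtColor(g,7-1),cv2.HOUGH_GRADIENT,1,120,param1=80,param2=18,minRadius=46,maxRadius=62)
for x,y,rr in k[0]:
    p=ray("top",((y+.5)/6-.5+90,(x+.5)/6-.5+110),.1895); print(p.round(4),rr)
E
```

```text
[[0.6157, 0.3044, 0.1895], [0.5868, 0.1982, 0.1895], [0.5542, 0.0921, 0.1895]] [[0.6196, 0.3067, 0.1895], [0.5867, 0.2012, 0.1895], [0.5536, 0.0934, 0.1895]]
[0.1100317  0.11100471] [0.11050748 0.11273849]
[[0.6779, 0.3408, 0.036], [0.5848, 0.3682, 0.036], [0.4915, 0.0523, 0.036], [0.5861, 0.028, 0.036]] [0.58507638 0.19732605 0.036     ]
-106.39690800011344
[[ 0.921  0.389 -0.   ]
 [ 0.389 -0.921  0.   ]
 [-0.    -0.    -1.   ]]
[0.6185 0.3077 0.1895] 51.2
[0.5854 0.2024 0.1895] 54.8
[0.4005 0.3613 0.1895] 61.4
[ 0.602  -0.0242  0.1895] 56.3
[0.5561 0.0949 0.1895] 54.8
```

```bash
cat >> h.py <<'E'
C=np.array([0.586,0.1995]);U=np.array([0.2823,0.9593])*0.112
B={'1':C+U,'2':C,'3':C-U}
E
python3 - <<'E'
from h import *
print("oven front", ray("side",(158,325),0),ray("side",(125,281),0),"top0.3",ray("side",(98,282),.25), "glass",ray("side",(190,350),0))
for k,b in B.items():
  for y in np.radians(range(-90,180,30)):
    q=r.ik([*b,.158],down(y)); print(k,round(np.degrees(y)),None if q is None else np.round(q,2).tolist())
E
```

```text
oven front [ 0.62711799 -0.42907011  0.        ] [ 0.94171866 -0.41212224  0.        ] top0.3 [ 0.83977092 -0.32048592  0.25      ] glass [ 0.41565684 -0.38036108  0.        ]
1 -90 [0.11, 0.88, -1.07, 1.72, 0.86, 1.1, 1.89]
1 -60 [-0.67, 0.64, 0.21, 1.75, -0.18, 0.77, -2.98]
1 -30 [-0.57, 0.63, 0.07, 1.75, -0.06, 0.77, -2.57]
1 0 [-0.48, 0.63, -0.07, 1.74, 0.06, 0.77, -2.15]
1 30 [-0.37, 0.63, -0.23, 1.74, 0.2, 0.79, -1.75]
1 60 [-0.25, 0.66, -0.42, 1.73, 0.35, 0.83, -1.36]
1 90 [-0.18, 0.68, -0.53, 1.73, 0.43, 0.85, -0.91]
1 120 [-0.13, 0.7, -0.62, 1.73, 0.51, 0.88, -0.45]
1 150 [-0.07, 0.73, -0.71, 1.72, 0.58, 0.91, 0.02]
2 -90 [0.29, 0.79, -1.07, 1.88, 0.84, 1.0, 1.97]
2 -60 [-0.59, 0.56, 0.26, 1.92, -0.22, 0.69, -2.81]
2 -30 [-0.47, 0.55, 0.1, 1.92, -0.08, 0.68, -2.42]
2 0 [-0.36, 0.55, -0.06, 1.91, 0.05, 0.69, -2.02]
2 30 [-0.25, 0.55, -0.22, 1.9, 0.18, 0.7, -1.62]
2 60 [-0.17, 0.56, -0.32, 1.9, 0.26, 0.72, -1.17]
2 90 [-0.1, 0.58, -0.42, 1.9, 0.34, 0.74, -0.72]
2 120 [-0.03, 0.6, -0.53, 1.9, 0.43, 0.76, -0.28]
2 150 [0.04, 0.62, -0.64, 1.89, 0.51, 0.79, 0.17]
3 -90 [-0.57, 0.53, 0.45, 2.05, -0.38, 0.64, -3.01]
3 -60 [-0.46, 0.5, 0.3, 2.05, -0.25, 0.62, -2.62]
3 -30 [-0.33, 0.49, 0.12, 2.04, -0.09, 0.61, -2.25]
3 0 [-0.24, 0.49, -0.01, 2.04, 0.01, 0.62, -1.83]
3 30 [-0.15, 0.49, -0.13, 2.03, 0.1, 0.62, -1.4]
3 60 [-0.06, 0.5, -0.25, 2.03, 0.2, 0.64, -0.96]
3 90 [0.02, 0.51, -0.36, 2.03, 0.29, 0.65, -0.53]
3 120 [0.11, 0.53, -0.48, 2.02, 0.38, 0.68, -0.09]
3 150 [0.19, 0.55, -0.6, 2.02, 0.47, 0.71, 0.34]
```

```bash
cat >> h.py <<'E'
Y=np.radians(60)
def fz(n=5):
    v=[]
    for _ in range(n): r.wait(.04); v.append(r.get_state()["wrist_force"])
    return np.mean(v,axis=0).round(2)
def weigh(k):
    b=B[k]
    r.move_pose([*b,.26],down(Y)); r.wait(.2); f0=fz()
    r.servo_line([*b,.158],vel=.1,f_stop=8)
    z=r.get_state()["tool_pos"]; r.close(60); s=r.get_state(); f1=fz()
    r.servo_line([*b,.168],vel=.05); r.wait(.2); f2=fz()
    print(k,"z",z.round(4),"open",round(s["opening"],3),s["grip_force"],f0,f1,f2,r.get_state()["torque"].round(3),"clock",r.get_state()["clock"])
E
python3 - <<'E'
from h import *
r.servo_line([.282,-.668,.40],vel=.3)
r.move_pose([*B['3'],.40],down(Y))
weigh('3')
im=eyes.read_camera("side"); cv2.imwrite("pics/w3.png",cv2.resize(im[140:300,120:320,::-1],(750,600),interpolation=cv2.INTER_CUBIC))
E
```

```text
3 z [0.5549 0.0923 0.1586] open 0.57 61.421881914138794 [0.15 0.06 0.22] [ 0.46 -1.69  4.39] [-0.25  0.49 -1.11] [-0.037  0.009  0.015] clock 7.6417
```

View pics/w3.png

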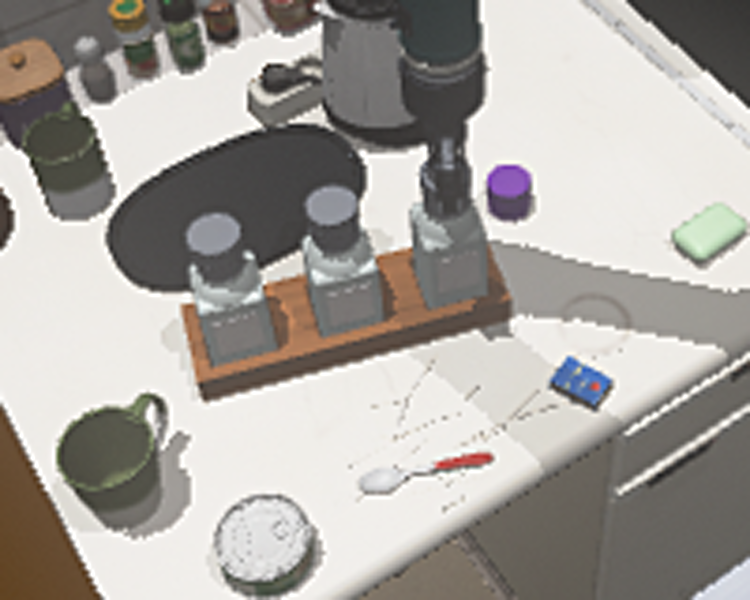

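The side view shows the gripper on the right-hand cap, with nothing else disturbed. Bottle 3 weighs about 1.3 N, so it is empty. I'll put it back and weigh the middle one.

```bash
cat >> h.py <<'E'
def putback(k):
    b=B[k]
    r.servo_line([*b,.1585],vel=.04); r.wait(.1); print("down",fz(2)); r.gripper_open(); r.servo_line([*b,.26],vel=.15)
E
python3 - <<'E'
from h import *
putback('3'); weigh('2')
E
```

```text
down [1.65 0.51 2.17]
2 z [0.5865 0.1999 0.1587] open 0.571 61.42902731895447 [0.66 0.05 0.14] [ 0.68 -1.18  4.79] [ 0.03  0.23 -6.17] [-0.031  0.019  0.012] clock 13.0417
```

Run:
```python
from h import *
b=B['2']
r.close(80)
print(r.servo_line([*b,.146],vel=.03,f_stop=22)); r.wait(.1)
p=r.get_state()["tool_pos"]; print(p.round(4),fz(),r.get_state()["torque"].round(3))
z=p[2]
for d in range(6,55,6):
    r.servo_line([*b,z],ori=down(Y+np.radians(d))); s=r.get_state()
    print(d,s["tool_pos"].round(4),s["wrist_force"].round(1),s["torque"].round(2),round(s["clock"],2))
```

```text
True
[0.5867 0.1996 0.154 ] [-1.75 -1.28  8.85] [-0.211  0.483 -0.013]
6 [0.5878 0.2005 0.1555] [ 0.8 -1.1  6.1] [-0.07 -0.06  0.02] 14.39
12 [0.5877 0.2006 0.1554] [ 0.  -0.9  5.7] [-0.1  -0.02 -0.01] 14.65
18 [0.5876 0.2006 0.1554] [-0.6 -0.6  6. ] [-0.08  0.02  0.01] 14.91
24 [0.5875 0.2006 0.1554] [ 0.2 -0.   6.2] [-0.11  0.02  0.08] 15.17
30 [0.5875 0.2006 0.1554] [-1.  -0.9  6.5] [-0.15  0.06  0.06] 15.43
36 [0.5876 0.2007 0.1555] [-0.1 -0.3  7. ] [-0.12  0.04 -0.03] 15.68
42 [0.5878 0.2007 0.1555] [ 0.3 -0.7  7.1] [-0.12  0.05  0.02] 15.94
48 [0.5879 0.2006 0.1556] [ 0.1 -0.6  8. ] [-0.2  -0.08  0.01] 16.2
54 [0.5881 0.2004 0.1557] [-0.4 -0.7  7.4] [-0.17 -0.05 -0.11] 16.46
```

Run:
```python
from h import *
b=B['2']; p=r.get_state()["tool_pos"]
r.servo_line([*b,.1515],vel=.03,f_stop=15); r.wait(.1); print(r.get_state()["tool_pos"].round(4),fz())
for d in (57,60):
    r.servo_line([*b,.1515],ori=down(Y+np.radians(d))); r.wait(.1);s=r.get_state()
    print(d,s["tool_pos"].round(4),s["wrist_force"].round(1),s["torque"].round(2),round(s["clock"],2))
r.servo_line([*b,.172],vel=.04); r.wait(.2); print(r.get_state()["tool_pos"].round(4),fz())
im=eyes.read_camera("side"); cv2.imwrite("pics/l.png",cv2.resize(im[160:260,170:295,::-1],(750,600),interpolation=cv2.INTER_CUBIC))
```

```text
[0.5881 0.2004 0.1534] [ 0.81 -1.16  8.98]
57 [0.5884 0.1999 0.1534] [-0.1 -1.4  9. ] [-0.41 -0.17 -0.33] 17.37
60 [0.5883 0.1996 0.1534] [ 0.6 -2.1  9.4] [-0.45 -0.09 -0.69] 17.72
[0.5855 0.199  0.1714] [  0.78  -0.34 -20.31]
```

View pics/l.png

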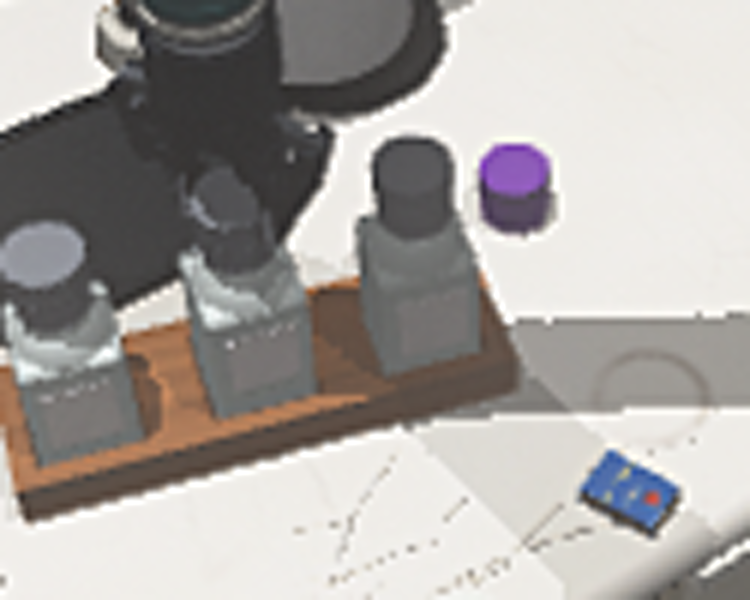

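The cap appears turned to its stop, but the 20 N pull suggests it is jammed by the wound-up torque. I'll go down again, unwind a few degrees and pull gently.

Run:
```python
from h import *
b=B['2']
def st(t): s=r.get_state(); print(t,s["tool_pos"].round(4),s["wrist_force"].round(1),s["torque"].round(2),round(s["opening"],3),round(s["clock"],2))
st("now")
r.servo_line([*b,.154],vel=.04,f_stop=35); r.wait(.1); st("down")
for d in (57,54,52):
    r.servo_line([*b,.154],ori=down(Y+np.radians(d))); r.wait(.1); st(d)
for z in (.157,.159,.161,.163,.166):
    r.servo_line([*b,z],vel=.03); r.wait(.1); st(z)
    if r.get_state()["wrist_force"][2]<-12: break
```

```text
now [0.5857 0.1992 0.1717] [  0.9   0.2 -21. ] [-0.15 -0.26 -0.86] 0.563 18.83
down [0.5904 0.2034 0.1606] [-0.3 -0.3  5.4] [-0.2   0.17 -0.77] 0.564 19.43
57 [0.5897 0.2026 0.1587] [-1. -2.  8.] [-0.43  0.1  -0.2 ] 0.562 19.77
54 [0.5894 0.2023 0.1581] [ 1.  -1.5  6.2] [-0.45  0.01 -0.01] 0.561 20.12
52 [0.5893 0.2023 0.158 ] [-0.4 -2.6  5.8] [-0.41  0.    0.06] 0.559 20.48
0.157 [0.5877 0.2003 0.1584] [ 2.1 -2.   6.3] [-0.36 -0.37 -0.02] 0.562 20.82
0.159 [0.5865 0.2    0.1592] [ 1.8 -0.2  4.2] [-0.19 -0.61 -0.06] 0.562 21.18
0.161 [0.5858 0.1999 0.1609] [1.9 0.5 3.3] [ 0.05 -0.4   0.05] 0.56 21.52
0.163 [0.5854 0.1994 0.1625] [ 1.5  0.8 -0.1] [ 0.12 -0.21 -0.03] 0.564 21.88
0.166 [0.5859 0.1993 0.166 ] [ 2.4 -0.8 -0.2] [-0.02 -0.27 -0.01] 0.565 22.23
```

Run:
```python
from h import *
b=B['2']
def st(t): s=r.get_state(); print(t,s["tool_pos"].round(4),s["wrist_force"].round(1),s["torque"].round(2),round(s["clock"],2))
for z in (.169,.172,.176,.180,.184,.190,.231):
    h=r.servo_line([*b,z],vel=.05,f_stop=9); r.wait(.1); st(z)
    if h: break
for c in("side","top"):
    im=eyes.read_camera(c); m=(im[160:260,170:295] if c=="side" else im[90:290,110:360])
    cv2.imwrite(f"pics/e_{c}.png",cv2.resize(m[:,:,::-1],(750,600),interpolation=cv2.INTER_CUBIC))
```

```text
0.169 [0.5862 0.1993 0.1692] [ 1.5 -0.2  0.6] [-0.14 -0.31  0.03] 22.57
0.172 [0.5862 0.1995 0.1722] [ 2.3 -0.8  0. ] [-0.13 -0.28 -0.07] 22.93
0.176 [0.5856 0.1997 0.176 ] [ 0.5  0.1 -0. ] [-0.03 -0.06  0.02] 23.27
0.18 [0.586  0.1995 0.1801] [ 0.8  0.2 -0.6] [-0.02 -0.03 -0.02] 23.62
0.184 [0.586  0.1995 0.1841] [ 0.2  0.1 -0.5] [-0.06  0.04  0.04] 23.98
0.19 [0.5861 0.1995 0.1901] [ 0.3  0.2 -0.8] [ 0.03  0.02 -0.02] 24.34
0.231 [0.5858 0.1993 0.2305] [0.1 0.  0.1] [-0.05  0.   -0.04] 25.41
```

View pics/e_side.png

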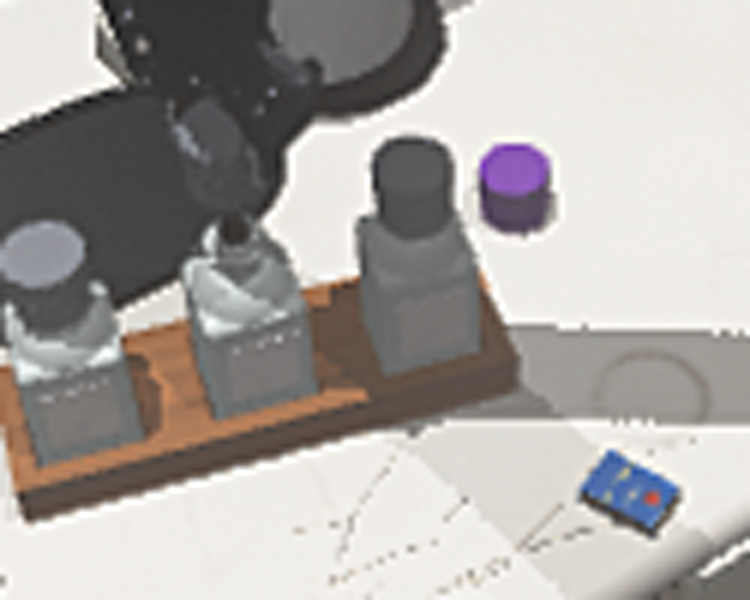

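The cap is off: the bare neck shows at about crop (235,230), and the neighbours are closed. Now I'll check that bottle 2 is fully seated, using the shift from the first picture with bottle 1 as control, and check the cap's tilt.

Run:
```python
from h import *
a0=cv2.imread("pics/side0.png"); ims=[eyes.read_camera("side")[:,:,::-1].astype(float) for _ in range(6)]
n=np.mean(ims,0).astype(np.uint8); cv2.imwrite("pics/side_n.png",n)
g=lambda i:cv2.cvtColor(i,6).astype(np.float32)
A,N=g(a0),g(n)
def proj(p):
    m=eyes.camera_model("side");K,T=m["intrinsics"],m["T"];v=np.linalg.inv(T)@[*p,1];v=K@[v[0],-v[1],-v[2]];return v[:2]/v[2]
print("mouth px",proj([*C,.164]),"per 5mm",proj([*C,.105])-proj([*C,.1]))
for k,b in B.items():
    u,v=proj([*b,.10]).astype(int); 
    # offset toward camera: body front faces
    t=A[v-14:v+24,u-13:u+16]; w=np.eye(2,3,dtype=np.float32)
    cc,w=cv2.findTransformECC(t,N[v-14:v+24,u-13:u+16],w,cv2.MOTION_TRANSLATION,(3,200,1e-6),None,3)
    print(k,round(cc,3),w[:,2])
pc=[np.hstack([cv2.resize(x[165:245,185:235],(375,600),interpolation=cv2.INTER_CUBIC) for x in (a0,n)])]
cv2.imwrite("pics/cmp.png",pc[0])
```

```text
mouth px [209.38630328 199.15225603] per 5mm [-0.12567482 -0.8395369 ]
1 0.993 [0.05963438 0.00910458]
2 0.825 [ 0.02550888 -0.2997729 ]
3 0.885 [-0.04384069 -0.29567698]
```

View pics/cmp.png

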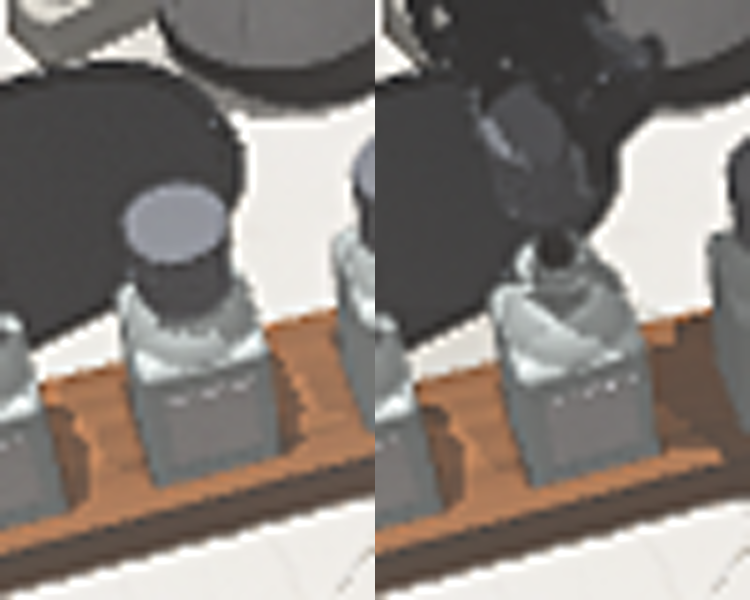

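Run:
```python
from h import *
n=cv2.imread("pics/side_n.png")[165:203,192:228]
n=(np.clip(n/140.,0,1)**.6*255).astype(np.uint8)
big=cv2.resize(n,(568,600),interpolation=cv2.INTER_CUBIC)
def proj(p):
    m=eyes.camera_model("side");K,T=m["intrinsics"],m["T"];v=np.linalg.inv(T)@[*p,1];v=K@[v[0],-v[1],-v[2]];return v[:2]/v[2]
s=r.get_state(); c=s["tool_pos"]; z0=c[2]-.0137-.004  # expected cap origin height
th=np.linspace(0,2*np.pi,60)
for z,rad,col in((z0,.024,(0,255,0)),(z0+.0445,.025,(0,0,255))):
    P=np.array([(proj([c[0]+rad*np.cos(t),c[1]+rad*np.sin(t),z])-[192,165]+.5)*15.78 for t in th]).astype(int)
    cv2.polylines(big,[P],True,col,1)
cv2.imwrite("pics/cap.png",big); print(s["grip_force"],s["opening"],z0)
```

```text
87.7142608165741 0.5627656479595913 0.21325047629320648
```

View pics/cap.png

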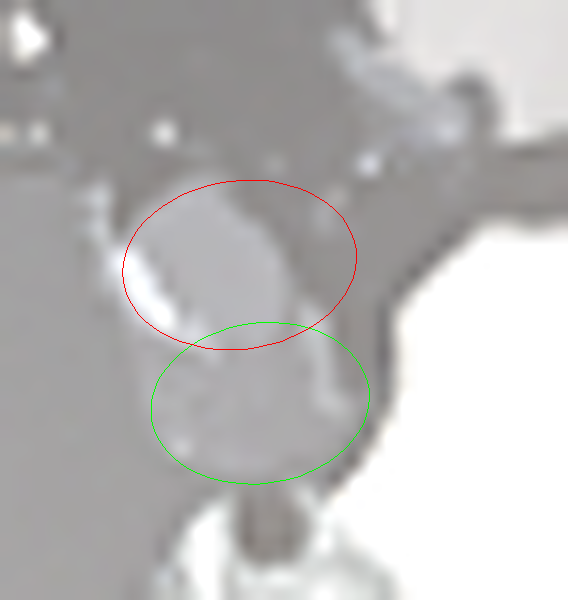

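Upright outlines projected at the expected cap pose match the visible cap: disc around (215,250), lower edge around y≈480. The cap is therefore upright and about 5 cm above the neck. The bottle moved less than 2 mm vertically in the image, so it is seated, and I'm handing in.

```bash
python3 -c "
from h import *
print(job.close_job(), r.get_state()['clock'])"
```

```text
the job is handed in; nothing more can be done
the job is handed in; nothing more can be done
```

The middle bottle was the full one (about 6.3 N lifted against 1.3 N for the right-hand one; the left one was never weighed); I opened it and handed the job in holding its cap upright about 5 cm above the open neck, but the hand-in returned no verdict. My first pull jammed at about 20 N and probably lifted the bottle, so I lowered it and unwound the cap a few degrees before it came off; the last pictures show all three bottles upright in their places and the other two still capped.

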